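# Set out the rebuild parts in their nest plates

### The job

Set out the parts for the rebuild: put the gear, the ball bearing, the big bolt and the spark plug each into the grey nest plate whose recess is made for it - the gear in the largest round recess, the bearing in the middle-sized one, the bolt standing in the smallest one, the spark plug lying in the long slot. Each part must sit right down in its recess, the same way up as it is now, and be let go; leave the roll of tape and the hex key where they lie.

Things in the scene. Friction and masses are not known exactly. Their poses are not given: they have to be found in the camera images.
- gear: Dark steel spur gear lying flat with its hub upwards, 63 mm over the teeth; the toothed disc is 13 mm thick, the narrower hub rises to 23 mm. Grasp across the teeth. About 0.2 kg. Origin: centre of the underside, z up.
- bearing: Bright steel ball bearing lying flat: ring 47 mm across, 14 mm high, with a hole and balls showing. Grasp across the outer ring. About 0.1 kg. Origin: centre of the underside, z up.
- bolt: Steel bolt standing upright on its hexagon head, thread up, 64 mm tall: head 10 mm high and up to 28 mm wide, a brown nut up to 28 mm wide from 34 to 46 mm height, and a bare round thread 16 mm across above the nut, from 46 to 64 mm, which can be gripped from any side. About 0.12 kg. Origin: centre of the underside of the head, z up along the bolt.
- plug: Spark plug lying on its side, 71 mm long, up to 20 mm wide and 18 mm high, white insulator at one end and thread at the other. For contact it behaves as a bar 14 mm wide, 66 mm long, 18 mm high; grasp across its width at the middle. About 0.05 kg. Origin: under the middle of its length, at the underside; y along its length, z up.
- nest_large: Plain grey plastic nest plate 100 x 100 mm, 8 mm thick, fixed flat to the bench, a small screw head near each corner; in its middle a dark-floored recess 4 mm deep (its floor 4 mm over the bench): a round recess 80 mm across, for the gear. Origin: centre of the underside, at bench height, straight under the middle of the recess; z up. (Between the parts and the plates a toggle clamp is fixed to the bench, its red grip standing 140 mm high: carry things over or round it.)
- nest_medium: Plain grey plastic nest plate 100 x 100 mm, 8 mm thick, fixed flat to the bench, a small screw head near each corner; in its middle a dark-floored recess 4 mm deep (its floor 4 mm over the bench): a round recess 62 mm across, for the bearing. Origin: centre of the underside, at bench height, straight under the middle of the recess; z up.
- nest_small: Plain grey plastic nest plate 100 x 100 mm, 8 mm thick, fixed flat to the bench, a small screw head near each corner; in its middle a dark-floored recess 4 mm deep (its floor 4 mm over the bench): a round recess 44 mm across, for the bolt's head. Origin: centre of the underside, at bench height, straight under the middle of the recess; z up.
- nest_slot: Plain grey plastic nest plate 100 x 100 mm, 8 mm thick, fixed flat to the bench, a small screw head near each corner; in its middle a dark-floored recess 4 mm deep (its floor 4 mm over the bench): a straight slot 32 mm wide and 84 mm long, for the spark plug; the slot's length lies along the plate's y (either end of the plug may go to either end of the slot). Origin: centre of the underside, at bench height, straight under the middle of the recess; z up.
- tape: Roll of black tape lying flat, 53 mm across, 19 mm high, about the bearing's size but dull black with a tan core. Not part of the job: leave it where it lies. Origin: centre of the underside.
- hex_key: Dark L-shaped hex key lying flat beside the parts, 94 x 34 mm, 8 mm thick. Not part of the job: leave it where it lies. Origin: middle of its outline at the underside; long arm along its y (at x = -13 mm), short arm at the -y end towards +x.
Mind the look-alikes: they are no part of the job. Several things have the shape of the bolt; the one meant has the colours described above.

How it is judged:
By the outcome, as a careful person would: the job done as asked, in the order asked, and still so for the second after the job is handed in, with the robot touching nothing.
It also fails if it takes over 109 s, if anything falls off the work surface, if the arm or the gripper's body presses on something with over 40 N, if the wrist force passes 120 N, or if a joint passes its speed limit or range.

### The arm

A 6-joint arm with a two-finger parallel gripper is mounted at the origin on a cart in front of the work surface, level with it; the furniture and walls round the work are solid. World frame = base frame: x ahead of the robot, y to its left, z up, the work surface at z = 0. Lengths are in m, angles in degrees, forces in N, time in s.
With the tool pointing down it reaches from about 0.3 to 0.775 m from the base axis. Payload 14.6 kg.
Tool frame: the origin (TCP) lies midway between the tips of the shut fingers; the grasp point (between the pads) lies 19 mm behind it; x points along the fingers, y is the direction in which the jaws open and shut, and the axes are right-handed (so a half turn about x gives the same grasp; the last joint's range is limited). The gripper opens to 94 mm and grips with 3 to 60 N. Pads are 16 mm wide; open, the fingers measure 119 mm over their backs; the gripper's body (75 mm by 177 mm) begins 78 mm behind the grasp point.
Start: joints at [71.815, 17.183, 87.147, -0, 75.671, -3.816], TCP at [0.136, 0.533, 0.205] pointing down, gripper open.
Joint ranges: [-173.82, 173.82], [-45.26, 126.66], [13.44, 144.39], [-59.66, 239.66], [0, 175.72], [-146.38, 146.38]. Speed limits (degrees/s): [127.2, 127.2, 147.25, 180, 180, 180].

### API

Orientations are given as [roll, pitch, yaw] about the fixed x, y, z axes, in that order (R = Rz(yaw) Ry(pitch) Rx(roll)).
In Python, from bench import get_obs, capture, camera_params, finish_job gives the robot as it stands.
- The arm moves only by the shell command python3 -m creep 'ROWS' [FORCE]. ROWS is a JSON object of lists of equal length, an entry for each row: "turn": the turn, a rotation vector about the tool's x, y, z in rad, a list of three; "delta_pos": the shift along the tool's x, y, z in cm, a list of three; "claw": the opening, from -1 (shut) to 1 (fully open), so that 0 is half open. In form: {"turn": [[wx, wy, wz], ...], "delta_pos": [[tx, ty, tz], ...], "claw": [claw, ...]}. A call has 1 to 12 rows; each row is the pose to reach, as a shift and turn from the pose commanded when the call began, along the tool's axes at that moment; what a row does not reach only later rows make up. A row lasts 1/12 s, in which the tool goes at most 41.7 mm and 7.16 degrees, less where a joint would pass 70% of its speed; a pose out of reach is approached as far as the arm can. A call with a gripper value outside its range is refused whole. The fingers move at their own pace and stop on an object; FORCE is the grip in N (left out, the last holds). Time passes only in rows, so rows that repeat a pose let the fingers close. It gives the time, the measured TCP pose, the force and the opening at its end, in the units of the state.
- get_obs(): the state, without advancing time (a new reading comes with each control period).
- capture(name): name is "scene" or "top"; returns the picture (420x560x3 uint8, red, green, blue); there is no depth.
- camera_params(name): a dict with "K" (3x3 intrinsics, pixels), "k1" (the pictures are not rectified: a ray, as slopes to the right and down, at radius r is drawn at 1 + k1 r^2 times it, then the intrinsics apply), "R" (3x3) and "t" (3): a world point X has camera coordinates R X + t. Camera axes: x right, y down, z forward; pixel columns grow to the right and rows downward; lengths in m; the calibration is good to about 2 mm. A picture is of the moment at which its call begins. camera_params takes no time and is no camera call.
- finish_job(): hands the job in, once; it reports no verdict.
The state is a dict: "time": time; "q": joint angles; "joint_vel": joint speeds; "effort": joint torques, N m; "ee_pos": TCP position; "tcp_rot": TCP orientation; "ft_force": force on the tool from outside, world axes, zero at the start; "ft_torque": the same for the moment, N m; "gripper_width": finger opening in m.
Only numpy, scipy, OpenCV 4.12 (cv2) and the standard library are available. Lean on these libraries where they do the work, as an engineer would, in place of code of your own. Each camera call takes 0.05 s, during which the arm holds its last target.

## Working session

There is one attempt and no reset: what is moved stays moved. The work goes in short steps, Python scripts to look and compute and a shell command to move; the robot and the scene stay as the last step left them, time stands still between calls to the robot, and variables do not carry over. Pictures are saved under pics/ and viewed, and the job is handed in when it is done.

```bash
mkdir -p pics; ls
python3 - <<'E'
from bench import *
import cv2
for n in("scene","top"):
    im=capture(n); cv2.imwrite(f"pics/{n}0.png",im[:,:,::-1]); p=camera_params(n); print(n,p)
o=get_obs(); print(o)
E
```

```text
pics
scene {'K': array([[420.44939763,   0.        , 281.70523642],
       [  0.        , 420.44939763, 207.04804668],
       [  0.        ,   0.        ,   1.        ]]), 'k1': -0.09560036634239238, 'R': array([[ 0.74246772, -0.6696406 ,  0.01797637],
       [-0.33115517, -0.39023253, -0.85910117],
       [ 0.58230399,  0.63190192, -0.51149001]]), 't': array([-0.43608465,  0.14820711,  0.94014867])}
top {'K': array([[405.51058439,   0.        , 283.7117016 ],
       [  0.        , 405.51058439, 214.72940475],
       [  0.        ,   0.        ,   1.        ]]), 'k1': -0.11411542630484035, 'R': array([[ 4.15529143e-02, -9.99136300e-01,  9.33455415e-05],
       [-9.74824878e-01, -4.05623144e-02, -2.19251355e-01],
       [ 2.19065774e-01,  9.01953719e-03, -9.75668404e-01]]), 't': array([-0.1185687 ,  0.4612563 ,  1.20110888])}
{'time': 0.1, 'q': array([ 7.18135411e+01,  1.72106475e+01,  8.71766325e+01,  1.32905612e-03,
        7.56707372e+01, -3.81478115e+00]), 'joint_vel': array([-0.04763652,  0.02778433, -0.11158668,  0.01715169,  0.0141021 ,
        0.10419276]), 'effort': array([ 7.44004956e-05, -5.32637823e+01, -3.53288090e+01,  7.09232851e-02,
        2.34537944e-02, -5.73966099e-05]), 'ee_pos': array([0.13642872, 0.53256676, 0.2049611 ]), 'tcp_rot': array([ -95.08593906,   89.9419685 , -109.45794644]), 'ft_force': array([ 0.59678214,  0.55502543, -0.02706386]), 'ft_torque': array([0.03573586, 0.0020575 , 0.00886651]), 'gripper_width': 0.0942181906454154}
```

View pics/scene0.png

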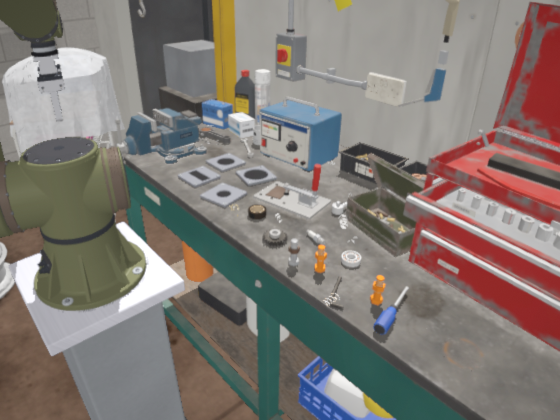

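View pics/top0.png

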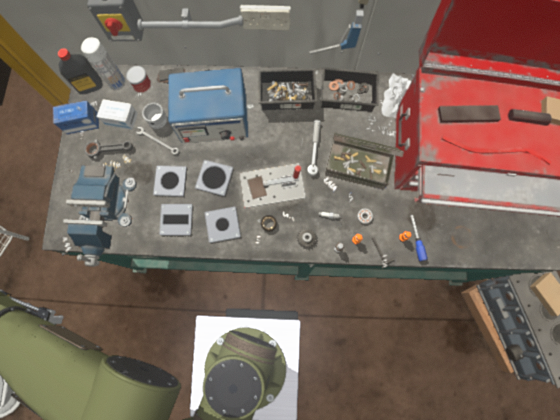

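The scene view shows the nest plates at left (about 190–255, 160–195), the red clamp grip at (316,178), and the parts at right. In the top view the plates are at (170,181), (214,177), (176,220) and (222,225). The parts are at (268,223) tape, (307,240) gear, (329,214) plug, (365,215) bearing and (340,248) bolt, with orange look-alikes at (357,239) and (405,236). Next I'll zoom in.

Run:
```python
import cv2
a=cv2.imread("pics/top0.png"); b=cv2.imread("pics/scene0.png")
cv2.imwrite("pics/c1.png",cv2.resize(a[195:275,250:440],None,fx=4,fy=4,interpolation=cv2.INTER_CUBIC))
cv2.imwrite("pics/c2.png",cv2.resize(b[190:340,235:425],None,fx=4,fy=4,interpolation=cv2.INTER_CUBIC))
cv2.imwrite("pics/c3.png",cv2.resize(a[150:250,140:320],None,fx=4,fy=4,interpolation=cv2.INTER_CUBIC))
```

```text
(no output)
```

View pics/c1.png

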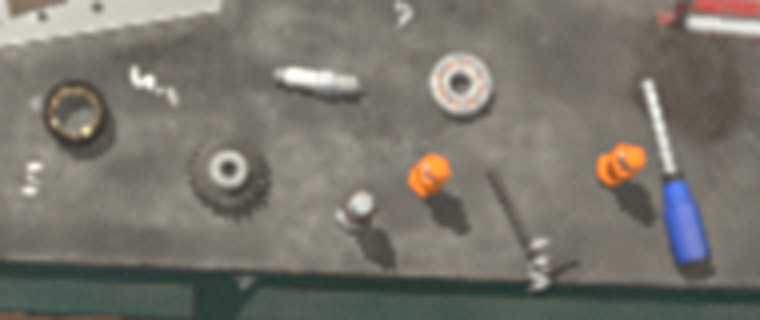

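View pics/c2.png

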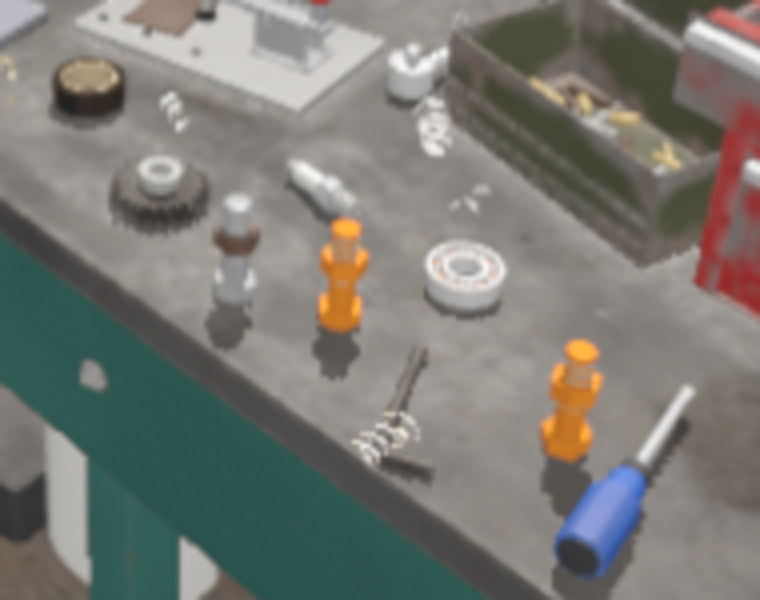

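View pics/c3.png

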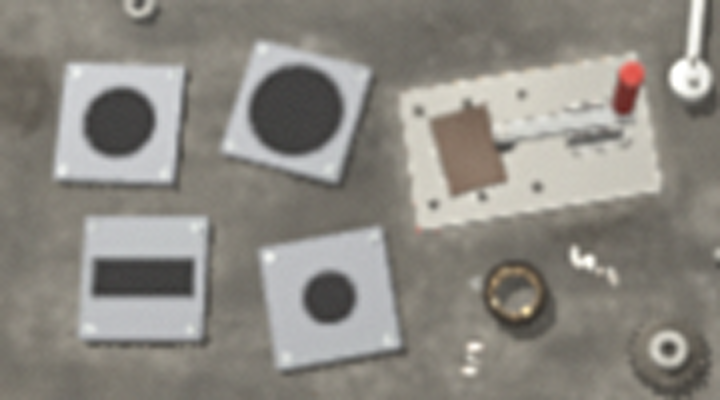

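Candidates:
- **Bolt:** the grey one with the brown nut at top (340,248) / scene (294,253). The all-orange ones at top (357,239) and (405,236) are rejected.
- **Bearing:** bright ring at (365,215). The black tape at (268,223) is rejected.
- **Gear:** (307,240).
- **Plug:** (329,214).

The crops confirm these choices, so I'll measure next.

```bash
cat > h.py <<'E'
import numpy as np, cv2
from bench import *
from scipy.spatial.transform import Rotation as Ro
def ray(cam,uv):
    p=camera_params(cam); uv=np.array(uv,float).reshape(-1,1,2)
    n=cv2.undistortPoints(uv,p["K"],np.array([p["k1"],0,0,0.])).reshape(-1,2)
    d=np.c_[n,np.ones(len(n))]@p["R"]; c=-p["R"].T@p["t"]; return c,d
def plane(cam,uv,z):
    c,d=ray(cam,uv); return (c+d*((z-c[2])/d[:,2])[:,None])[:,:2]
def px(cam,X):
    p=camera_params(cam); X=np.array(X,float).reshape(-1,3)
    return cv2.projectPoints(X,cv2.Rodrigues(p["R"])[0],p["t"],p["K"],np.array([p["k1"],0,0,0.]))[0].reshape(-1,2)
def R(o): return Ro.from_euler('xyz',o["tcp_rot"],degrees=True).as_matrix()
def go(x,y,z,yaw=None):
    """shift in tool cm, turn rotvec for tool down with tool y (jaw axis) at angle yaw (deg, world)"""
    o=get_obs(); r=R(o); print("t %.2f pos %s jaw %.1f w %.4f f %s"%(o["time"],o["ee_pos"].round(4),np.degrees(np.arctan2(r[1,1],r[0,1])),o["gripper_width"],o["ft_force"].round(1)))
    print("delta cm",(r.T@(np.array([x,y,z])-o["ee_pos"])*100).round(2))
    if yaw is not None:
      for k in (0,180):
        a=np.radians(yaw+k); ty=np.array([np.cos(a),np.sin(a),0]); tx=np.array([0,0,-1.]); T=np.c_[tx,ty,np.cross(tx,ty)]
        print("turn",k,Ro.from_matrix(r.T@T).as_rotvec().round(3))
E
python3 - <<'E'
from h import *
a=cv2.imread("pics/top0.png"); hsv=cv2.cvtColor(a,cv2.COLOR_BGR2HSV)
U=4
def blobs(mask,x0,y0,x1,y1,mn):
    m=np.zeros_like(mask); m[y0:y1,x0:x1]=mask[y0:y1,x0:x1]
    n,l,s,c=cv2.connectedComponentsWithStats(m); return [(i,s[i],c[i],l) for i in range(1,n) if s[i,4]>=mn]
# recess
dark=((hsv[:,:,2]<75)*255).astype('uint8')
pl=((hsv[:,:,2]>125)&(hsv[:,:,1]<60)).astype('uint8')*255
for n,(u,v) in dict(medium=(170,181),large=(214,177),slot=(176,220),small=(222,225)).items():
    for i,s,c,l in blobs(dark,u-14,v-14,u+15,v+15,30):
        pts=np.argwhere(l==i)[:,::-1]; w=plane("top",pts,0.006); print(n,"recess",c.round(1),s[4],w.mean(0).round(4),"diam",(2*np.sqrt(s[4]/np.pi)*3).round(0))
        if n=="slot":
            e,v_=np.linalg.eigh(np.cov(w.T)); print("slot axis",np.degrees(np.arctan2(v_[1,1],v_[0,1])))
    for i,s,c,l in blobs(pl,u-24,v-24,u+25,v+25,300):
        m=(l==i).astype('uint8'); cn=max(cv2.findContours(m,0,1)[0],key=cv2.contourArea)
        r=cv2.minAreaRect(plane("top",cn.reshape(-1,2),0.008).astype('float32')); print("   plate",r)
# bright things
br=((hsv[:,:,2]>150)&(hsv[:,:,1]<80)).astype('uint8')*255
for n,(u,v,z,q) in dict(gearhub=(307,237,.023,8),plug=(329,214,.012,14),bearing=(365,216,.014,11),bolttop=(340,247,.064,6)).items():
    for i,s,c,l in blobs(br,u-q,v-q,u+q+1,v+q+1,5):
        pts=np.argwhere(l==i)[:,::-1]; cn=cv2.convexHull(pts.astype(np.int32)); w=plane("top",pts,z); print(n,c.round(1),s,w.mean(0).round(4),plane("top",cv2.minEnclosingCircle(cn)[0],z).round(4))
        if n=="plug":
            e,v_=np.linalg.eigh(np.cov(w.T)); ax=v_[:,1]; t=(w-w.mean(0))@ax; print("plug axis",np.degrees(np.arctan2(ax[1],ax[0])),t.min(),t.max(),w.mean(0)+ax*(t.min()+t.max())/2)
E
```

```text
medium recess [169.3 180.1] 190 [0.5774 0.283 ] diam 47.0
   plate ((0.5752188563346863, 0.28184694051742554), (0.1750006377696991, 0.16377130150794983), 5.289556980133057)
large recess [213.5 177.3] 351 [0.5925 0.1367] diam 63.0
   plate ((0.5944589972496033, 0.14478978514671326), (0.16597580909729004, 0.13973936438560486), 5.578078269958496)
slot recess [175.6 219. ] 167 [0.4473 0.2486] diam 44.0
slot axis 92.39318611191982
   plate ((0.44498905539512634, 0.24811872839927673), (0.15842460095882416, 0.16541171073913574), 2.6248650550842285)
small recess [221.9 224.1] 98 [0.4372 0.097 ] diam 34.0
   plate ((0.427799254655838, 0.11190209537744522), (0.11735866963863373, 0.13587503135204315), 12.999383926391602)
   plate ((0.39143702387809753, 0.04343270882964134), (0.07087552547454834, 0.12995785474777222), 46.48202133178711)
gearhub [306.3 236.6] [302 233  10   9  55] [ 0.405  -0.1725] [[ 0.4054 -0.1727]]
plug [328.6 213.9] [319 211  21   6  87] [ 0.4834 -0.2421] [[ 0.4846 -0.2433]]
plug axis 85.89687112788029 -0.033330512317771295 0.031198268139155 [ 0.48331284 -0.24320342]
bearing [364.5 215. ] [357 208  16  15 171] [ 0.484  -0.3572] [[ 0.4838 -0.357 ]]
bolttop [339.7 245.2] [337 243   6   6  27] [ 0.3758 -0.2719] [[ 0.3757 -0.2721]]
bolttop [334.7 248.7] [334 247   3   4   7] [ 0.3646 -0.257 ] [[ 0.3653 -0.2579]]
```

Run:
```python
from h import *
for cam,x0,y0,x1,y1,nm in(("scene",240,200,400,320,"d1"),("scene",170,145,280,215,"d2"),("top",290,200,400,260,"d3")):
    a=cv2.imread(f"pics/{cam}0.png"); s=5
    c=cv2.resize(a[y0:y1,x0:x1],None,fx=s,fy=s,interpolation=cv2.INTER_CUBIC)
    t=np.radians(np.arange(0,360,6)); 
    def ring(x,y,r,z,col):
        P=px(cam,np.c_[x+r*np.cos(t),y+r*np.sin(t),0*t+z]); 
        for p in P: cv2.circle(c,tuple(int(k) for k in ((p-[x0,y0]+.5)*s)),1,col,-1)
    G=(0,255,0)
    ring(.405,-.1725,.0315,.013,G); ring(.484,-.357,.0235,.014,G); ring(.3757,-.272,.008,.064,G); ring(.3757,-.272,.014,0.01,(0,0,255))
    ring(.5774,.283,.031,.008,G);ring(.5925,.1367,.04,.008,G);ring(.4372,.097,.022,.008,G)
    def box(x,y,ang,w,l,z):
        u=np.array([np.cos(np.radians(ang)),np.sin(np.radians(ang))]);v=np.array([-u[1],u[0]])
        q=[np.r_[np.array([x,y])+a_*u*l/2+b_*v*w/2,z] for a_,b_ in((1,1),(1,-1),(-1,-1),(-1,1))]
        P=((px(cam,q)-[x0,y0]+.5)*s).astype(int); cv2.polylines(c,[P],True,G,1)
    box(.4833,-.2432,84,.014,.066,.012); box(.4473,.2486,92.4,.032,.084,.008)
    cv2.imwrite(f"pics/{nm}.png",c)
```

```text
(no output)
```

View pics/d1.png

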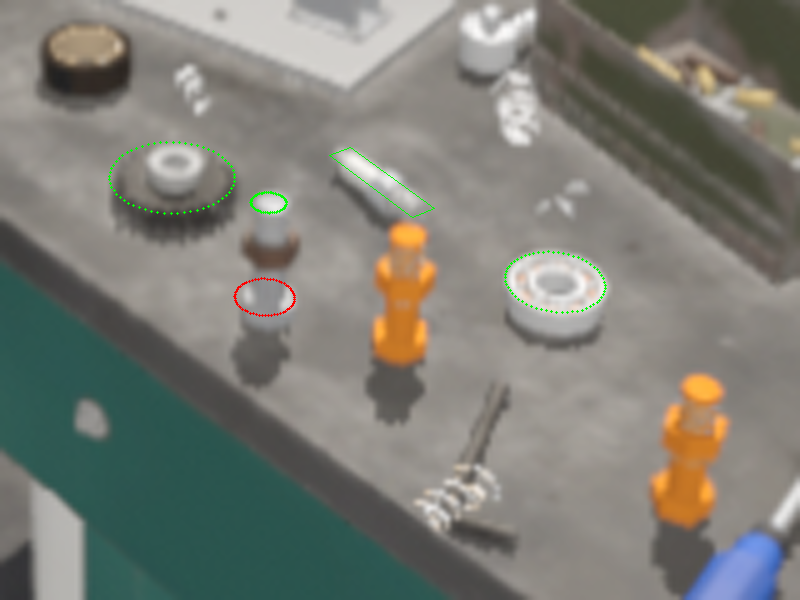

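View pics/d2.png

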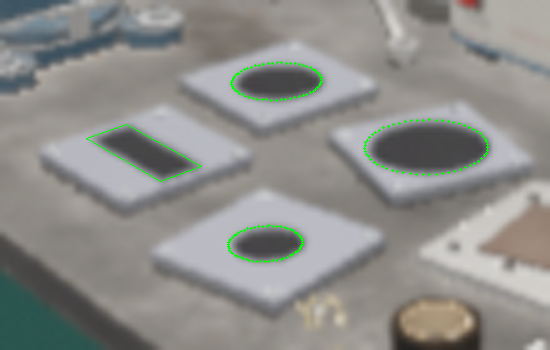

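View pics/d3.png

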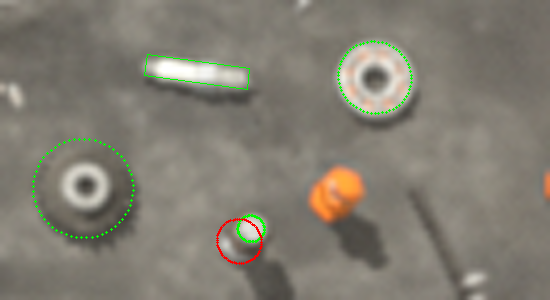

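The overlays agree in both views to about 2 mm for everything except the plug's angle, so I'll check that from both cameras.

Run:
```python
from h import *
for cam,pts in(("scene",np.array([[340,155],[408,214]])/5+[240,200]-.5),("top",np.array([[146,66],[249,80]])/5+[290,200]-.5)):
    for z in(.009,.012):
        w=plane(cam,pts,z); d=w[0]-w[1]; print(cam,z,w.round(4).tolist(),w.mean(0).round(4),np.degrees(np.arctan2(d[1],d[0])),np.hypot(*d))
a=cv2.imread("pics/scene0.png"); cv2.imwrite("pics/e.png",cv2.resize(a[225:248,300:332],None,fx=16,fy=16,interpolation=cv2.INTER_NEAREST))
a=cv2.imread("pics/top0.png"); cv2.imwrite("pics/e2.png",cv2.resize(a[203:225,312:346],None,fx=16,fy=16,interpolation=cv2.INTER_NEAREST))
go(.405,-.1725,.2,0); go(.3757,-.272,.2,0)
```

```text
scene 0.009 [[0.488, -0.2096], [0.4765, -0.2688]] [ 0.4822 -0.2392] 79.03796522912519 0.06032172813734391
scene 0.012 [[0.4847, -0.2127], [0.4733, -0.2716]] [ 0.479  -0.2421] 79.03796522912512 0.060023617707880325
top 0.009 [[0.4866, -0.2105], [0.4801, -0.2768]] [ 0.4833 -0.2436] 84.44703586725936 0.06653813916223723
top 0.012 [[0.4859, -0.2103], [0.4794, -0.2764]] [ 0.4827 -0.2433] 84.4470358672595 0.0663802196265372
t 0.10 pos [0.1364 0.5326 0.205 ] jaw 75.6 w 0.0942 f [ 0.6  0.6 -0. ]
delta cm [  0.55 -61.63  43.52]
turn 0 [1.32e+00 1.00e-03 1.00e-03]
turn 180 [-1.822e+00 -1.000e-03  1.000e-03]
t 0.10 pos [0.1364 0.5326 0.205 ] jaw 75.6 w 0.0942 f [ 0.6  0.6 -0. ]
delta cm [  0.56 -72.    43.15]
turn 0 [1.32e+00 1.00e-03 1.00e-03]
turn 180 [-1.822e+00 -1.000e-03  1.000e-03]
```

View pics/e.png

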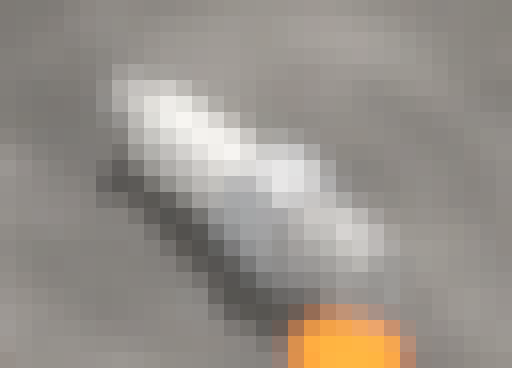

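View pics/e2.png

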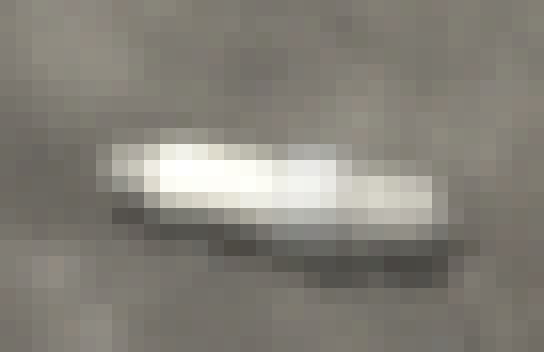

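```bash
python3 -m creep '{"turn":[[0.11,0,0],[0.22,0,0],[0.33,0,0],[0.44,0,0],[0.55,0,0],[0.66,0,0],[0.77,0,0],[0.88,0,0],[0.99,0,0],[1.1,0,0],[1.21,0,0],[1.32,0,0]],"delta_pos":[[0,-2.5,3],[0,-5,6.2],[0,-7.5,9.3],[0,-10,12.3],[0,-12.5,15.4],[0,-15,18.5],[0,-17.5,21.5],[0,-20,24.6],[0,-22.5,27.7],[0,-25,30.8],[0,-27.5,33.9],[0,-30,37]],"claw":[1,1,1,1,1,1,1,1,1,1,1,1]}' 30; python3 -c "
from h import *
go(.405,-.1725,.1,0)"
```

```text
time: 1.1
ee_pos: [0.4212, 0.1484, 0.2054]
tcp_rot: [-127.4, 90.0, 142.2]
ft_force: [0.4, 0.6, 0.8]
gripper_width: 0.0941
t 1.10 pos [0.4212 0.1484 0.2054] jaw -0.3 w 0.0941 f [0.4 0.6 0.8]
delta cm [10.54 -1.44 32.1 ]
turn 0 [-0.005 -0.     0.   ]
turn 180 [3.136 0.    0.   ]
```

```bash
python3 -m creep '{"turn":[[0,0,0],[0,0,0],[0,0,0],[0,0,0],[0,0,0],[0,0,0],[0,0,0],[0,0,0],[0,0,0],[0,0,0],[0,0,0],[0,0,0]],"delta_pos":[[1,-0.2,4],[2,-0.4,8],[4,-0.6,12],[6,-0.8,16],[8,-1,20],[10,-1.2,24],[12,-1.3,28],[13,-1.4,31],[14,-1.5,32],[14.5,-1.5,32.1],[14.5,-1.5,32.1],[14.5,-1.5,32.1]],"claw":[1,1,1,1,1,1,1,1,1,1,1,1]}'; python3 -c "
from h import *
cv2.imwrite('pics/f1.png',cv2.resize(capture('scene')[190:310,230:390,::-1],None,fx=4,fy=4))
go(.405,-.1725,.006,0)"
```

```text
time: 2.1
ee_pos: [0.4055, -0.1699, 0.0606]
tcp_rot: [-127.3, 90.0, 142.7]
ft_force: [-0.6, -0.0, -0.2]
gripper_width: 0.0939
t 2.15 pos [ 0.4058 -0.1697  0.061 ] jaw 0.1 w 0.0940 f [-0.6  0.  -0. ]
delta cm [ 5.5  -0.08  0.27]
turn 0 [ 0.001  0.    -0.   ]
turn 180 [-3.141  0.     0.   ]
```

View pics/f1.png

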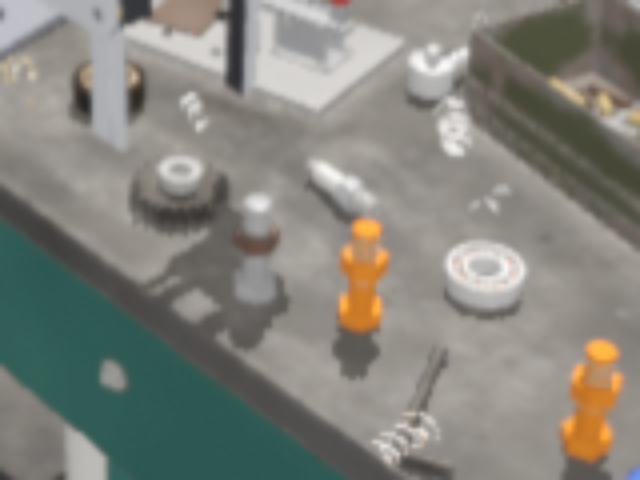

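The fingers straddle the gear at crop (180,180), and nothing is in their way. Descending to grip.

```bash
python3 -m creep '{"turn":[[0,0,0],[0,0,0],[0,0,0],[0,0,0],[0,0,0],[0,0,0],[0,0,0],[0,0,0],[0,0,0],[0,0,0],[0,0,0],[0,0,0]],"delta_pos":[[2,-0.1,0.2],[4,-0.1,0.2],[5,-0.1,0.2],[5.5,-0.1,0.2],[5.5,-0.1,0.2],[5.5,-0.1,0.2],[5.5,-0.1,0.2],[5.5,-0.1,0.2],[5.5,-0.1,0.2],[5.5,-0.1,0.2],[5.5,-0.1,0.2],[5.5,-0.1,0.2]],"claw":[1,1,1,1,0.2,0.2,0.2,0.2,0.2,0.2,0.2,0.2]}' 30; python3 -c "
from h import *
go(.405,-.1725,.006,0)"
```

```text
time: 3.15
ee_pos: [0.4048, -0.1728, 0.006]
tcp_rot: [65.3, 89.9, -24.7]
ft_force: [-1.2, 1.5, 6.3]
gripper_width: 0.0608
t 3.15 pos [ 0.4048 -0.1728  0.006 ] jaw -0.0 w 0.0608 f [-1.2  1.5  6.3]
delta cm [-0.    0.02 -0.03]
turn 0 [-0.     0.    -0.001]
turn 180 [ 3.141e+00 -1.000e-03 -1.000e-03]
```

```bash
python3 -m creep '{"turn":[[0,0,0],[0,0,0],[0,0,0],[0,0,0],[0,0,0],[0,0,0],[0,0,0],[0,0,0],[0,0,0],[0,0,0],[0,0,0],[0,0,0]],"delta_pos":[[-1,0,0],[-3,0,0],[-6,0,0],[-9,0,0],[-12,0,0],[-15,0,-1],[-18,0.5,-3],[-19,2,-6],[-19,3.5,-9],[-19,5,-12],[-19,6.5,-15],[-19,8,-18]],"claw":[0.2,0.2,0.2,0.2,0.2,0.2,0.2,0.2,0.2,0.2,0.2,0.2]}'; python3 -c "
from h import *
cv2.imwrite('pics/f2.png',capture('scene')[:,:,::-1])
go(.5925,.1367,.03,0)"
```

```text
time: 4.15
ee_pos: [0.4845, 0.009, 0.1961]
tcp_rot: [45.5, 90.0, -44.5]
ft_force: [0.7, -0.6, -2.1]
gripper_width: 0.0612
t 4.20 pos [0.4863 0.0128 0.196 ] jaw 0.1 w 0.0612 f [-0.7  3.5 -3.4]
delta cm [ 16.62  10.63 -12.34]
turn 0 [ 0.002 -0.001 -0.001]
turn 180 [-3.14e+00  1.00e-03 -2.00e-03]
```

View pics/f2.png

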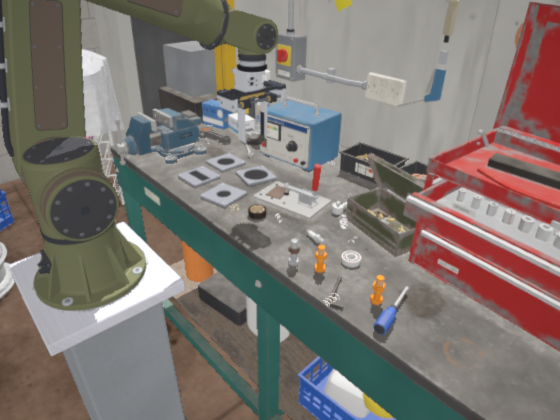

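The gear is held in the gripper at (250,125), and its old place at (250,235) is empty apart from the shadow. Carrying on to the large nest.

```bash
python3 -m creep '{"turn":[[0,0,0],[0,0,0],[0,0,0],[0,0,0],[0,0,0],[0,0,0],[0,0,0],[0,0,0],[0,0,0],[0,0,0],[0,0,0],[0,0,0]],"delta_pos":[[0,2,-2.5],[0,4,-5],[0,6,-7.5],[0,8,-10],[2,10,-12],[4,10.6,-12.6],[7,10.7,-12.7],[10,10.7,-12.7],[13,10.7,-12.7],[15,10.7,-12.7],[16,10.7,-12.7],[16,10.7,-12.7]],"claw":[0.2,0.2,0.2,0.2,0.2,0.2,0.2,0.2,0.2,0.2,0.2,0.2]}'; python3 -c "
from h import *
cv2.imwrite('pics/f3.png',cv2.resize(capture('scene')[100:220,160:320,::-1],None,fx=4,fy=4))
go(.5925,.1367,.011,0)"
```

```text
time: 5.2
ee_pos: [0.5903, 0.1341, 0.0337]
tcp_rot: [-80.0, 89.8, -170.0]
ft_force: [-0.2, 0.1, -1.8]
gripper_width: 0.0607
t 5.25 pos [0.5913 0.1342 0.0356] jaw -0.0 w 0.0611 f [ 0.4  0.4 -2.1]
delta cm [ 2.46  0.12 -0.25]
turn 0 [-0.     0.     0.001]
turn 180 [ 3.141e+00  2.000e-03 -0.000e+00]
```

View pics/f3.png

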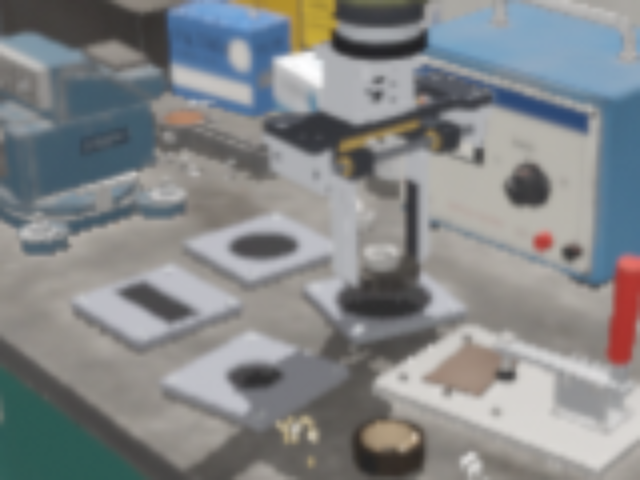

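Gear is above the large recess at crop (383,295). Lowering it and releasing.

```bash
python3 -m creep '{"turn":[[0,0,0],[0,0,0],[0,0,0],[0,0,0],[0,0,0],[0,0,0],[0,0,0],[0,0,0],[0,0,0],[0,0,0],[0,0,0],[0,0,0]],"delta_pos":[[1,0,-0.2],[1.7,0,-0.2],[2.2,0,-0.2],[2.5,0,-0.2],[2.5,0,-0.2],[2.5,0,-0.2],[2.5,0,-0.2],[2.5,0,-0.2],[2.5,0,-0.2],[1.5,0,-0.2],[-2,0,-0.2],[-5,0,-0.2]],"claw":[0.2,0.2,0.2,0.2,0.2,0.5,0.5,0.5,0.5,0.5,0.6,0.6]}'; python3 -c "
from h import *
cv2.imwrite('pics/f4.png',cv2.resize(capture('scene')[100:220,160:320,::-1],None,fx=4,fy=4))
go(.484,-.357,.2,0)"
```

```text
time: 6.25
ee_pos: [0.5911, 0.1363, 0.0869]
tcp_rot: [-81.3, 89.9, -171.3]
ft_force: [0.5, -0.2, 0.5]
gripper_width: 0.075
t 6.30 pos [0.5939 0.1368 0.0939] jaw 0.0 w 0.0752 f [1.  0.2 6.3]
delta cm [-10.77 -10.91  49.36]
turn 0 [ 0.    -0.001 -0.008]
turn 180 [-3.142e+00  1.300e-02 -2.000e-03]
```

View pics/f4.png

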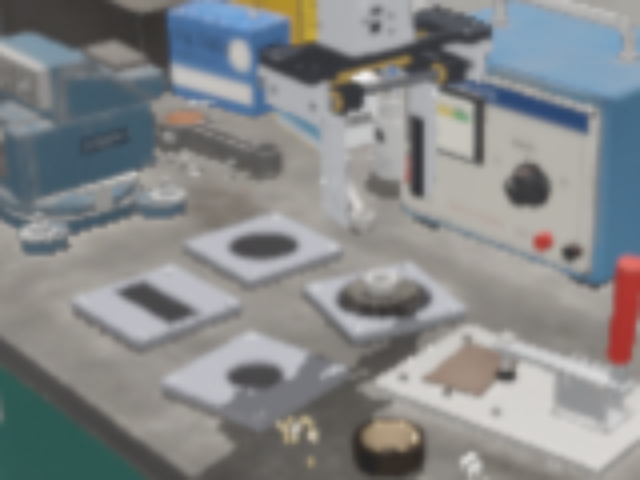

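The gear sits in the large recess at crop (383,295) and is released. Next is the bearing.

```bash
python3 -m creep '{"turn":[[0,0,0],[0,0,0],[0,0,0],[0,0,0],[0,0,0],[0,0,0],[0,0,0],[0,0,0],[0,0,0],[0,0,0],[0,0,0],[0,0,0]],"delta_pos":[[-3,0,0],[-7,-1,1],[-10,-3,4],[-11,-6,8],[-11,-9,12],[-11,-10.5,16],[-11,-10.8,20],[-11,-10.9,24],[-11,-10.9,28],[-11,-10.9,32],[-11,-10.9,36],[-11,-10.9,40]],"claw":[0.6,0.6,0.6,0.6,0.6,0.6,0.6,0.6,0.6,0.6,0.6,0.6]}'; python3 -c "
from h import *
go(.484,-.357,.05,0)"
```

```text
time: 7.3
ee_pos: [0.482, -0.254, 0.1964]
tcp_rot: [60.0, 89.9, -30.1]
ft_force: [0.8, -0.3, 0.4]
gripper_width: 0.0753
t 7.30 pos [ 0.482  -0.254   0.1964] jaw -0.0 w 0.0753 f [ 0.8 -0.3  0.4]
delta cm [14.65  0.18 10.29]
turn 0 [-0.     0.001 -0.001]
turn 180 [ 3.141e+00 -2.000e-03 -1.000e-03]
```

```bash
python3 -m creep '{"turn":[[0,0,0],[0,0,0],[0,0,0],[0,0,0],[0,0,0],[0,0,0],[0,0,0],[0,0,0],[0,0,0],[0,0,0]],"delta_pos":[[1,0.1,3],[3,0.1,6],[6,0.1,8.5],[9,0.1,9.4],[12,0.1,9.4],[14,0.1,9.4],[15,0.1,9.4],[15,0.1,9.4],[15,0.1,9.4],[15,0.1,9.4]],"claw":[0.6,0.6,0.6,0.6,0.6,0.6,0.6,0.6,0.6,0.6]}'; python3 -c "
from h import *
cv2.imwrite('pics/f5.png',cv2.resize(capture('scene')[190:310,260:420,::-1],None,fx=4,fy=4))
go(.484,-.357,.006,0)"
```

```text
time: 8.13
ee_pos: [0.4843, -0.3464, 0.0474]
tcp_rot: [50.7, 89.8, -39.3]
ft_force: [0.0, -0.0, 0.3]
gripper_width: 0.075
t 8.18 pos [ 0.4843 -0.3464  0.0474] jaw 0.0 w 0.0751 f [ 1.  -0.3 -0.2]
delta cm [ 4.14 -0.04  1.06]
turn 0 [ 0.     0.002 -0.002]
turn 180 [-3.141e+00  3.000e-03  3.000e-03]
```

View pics/f5.png

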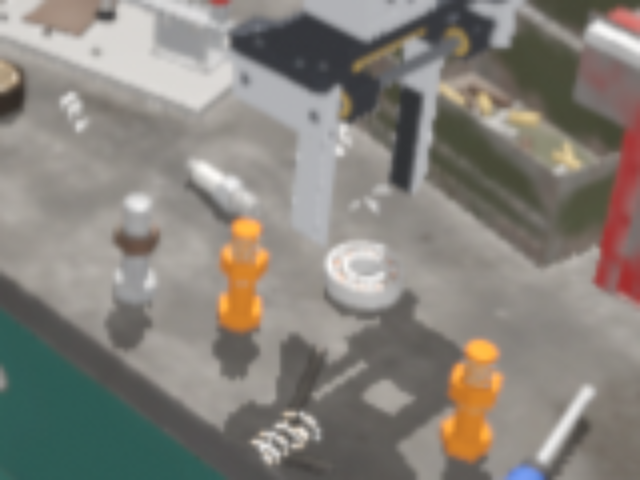

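The jaws straddle the bearing at crop (363,275) but sit about 1 cm short in y. Correcting, descending and gripping.

```bash
python3 -m creep '{"turn":[[0,0,0],[0,0,0],[0,0,0],[0,0,0],[0,0,0],[0,0,0],[0,0,0],[0,0,0],[0,0,0],[0,0,0],[0,0,0],[0,0,0]],"delta_pos":[[0,0,0.6],[0.5,0,1.1],[2,0,1.1],[3.4,0,1.1],[4.1,0,1.1],[4.1,0,1.1],[4.1,0,1.1],[4.1,0,1.1],[4.1,0,1.1],[4.1,0,1.1],[4.1,0,1.1],[4.1,0,1.1]],"claw":[0.6,0.6,0.6,0.6,0.6,0.6,-0.2,-0.2,-0.2,-0.2,-0.2,-0.2]}' 30; python3 -c "
from h import *
go(.484,-.357,.006,0)"
```

```text
time: 9.18
ee_pos: [0.4837, -0.3571, 0.005]
tcp_rot: [50.7, 89.9, -39.3]
ft_force: [0.3, 0.9, 3.1]
gripper_width: 0.0463
t 9.18 pos [ 0.4837 -0.3571  0.005 ] jaw 0.0 w 0.0463 f [0.3 0.9 3.1]
delta cm [-0.1   0.03 -0.01]
turn 0 [ 0.     0.001 -0.001]
turn 180 [-3.142e+00  1.000e-03  1.000e-03]
```

```bash
python3 -m creep '{"turn":[[0,0,0],[0,0,0],[0,0,0],[0,0,0],[0,0,0],[0,0,0],[0,0,0],[0,0,0],[0,0,0],[0,0,0],[0,0,0],[0,0,0]],"delta_pos":[[-1,0,0],[-3,0,0],[-6,0,0],[-9,0,0],[-12,0,0],[-15,0,-1],[-18,0,-3],[-20,0,-6],[-20,0,-10],[-20,0,-14],[-20,0,-18],[-20,0,-22]],"claw":[-0.2,-0.2,-0.2,-0.2,-0.2,-0.2,-0.2,-0.2,-0.2,-0.2,-0.2,-0.2]}'; python3 -c "
from h import *
go(.5774,.283,.2,0)"
```

```text
time: 10.18
ee_pos: [0.4829, -0.1351, 0.2052]
tcp_rot: [72.6, 90.0, -17.4]
ft_force: [-0.5, 0.2, -1.3]
gripper_width: 0.0459
t 10.18 pos [ 0.4829 -0.1351  0.2052] jaw -0.0 w 0.0459 f [-0.5  0.2 -1.3]
delta cm [  0.52   9.44 -41.81]
turn 0 [-0.     0.    -0.001]
turn 180 [ 3.141e+00 -1.000e-03 -0.000e+00]
```

```bash
python3 -m creep '{"turn":[[0,0,0],[0,0,0],[0,0,0],[0,0,0],[0,0,0],[0,0,0],[0,0,0],[0,0,0],[0,0,0],[0,0,0],[0,0,0],[0,0,0]],"delta_pos":[[0,0.5,-4],[0,1,-8],[0,2,-12],[0,3,-16],[0,4,-20],[0,5,-24],[0,6,-28],[0,7,-32],[0,8,-36],[0,9,-39],[0,9.4,-41],[0,9.4,-41.7]],"claw":[-0.2,-0.2,-0.2,-0.2,-0.2,-0.2,-0.2,-0.2,-0.2,-0.2,-0.2,-0.2]}'; python3 -m creep '{"turn":[[0,0,0],[0,0,0],[0,0,0],[0,0,0],[0,0,0],[0,0,0],[0,0,0],[0,0,0]],"delta_pos":[[2,0,0],[5,0,0],[8,0,0],[11,0,0],[14,0,0],[16,0,0],[16,0,0],[16,0,0]],"claw":[-0.2,-0.2,-0.2,-0.2,-0.2,-0.2,-0.2,-0.2]}';python3 -c "
from h import *
cv2.imwrite('pics/f6.png',cv2.resize(capture('scene')[100:220,160:320,::-1],None,fx=4,fy=4))
go(.5774,.283,.0095,0)"
```

```text
time: 11.18
ee_pos: [0.5772, 0.2828, 0.2044]
tcp_rot: [-102.5, 90.0, 167.7]
ft_force: [-0.0, -1.1, -1.7]
gripper_width: 0.0456
time: 11.85
ee_pos: [0.5773, 0.2795, 0.0448]
tcp_rot: [-63.8, 89.9, -153.8]
ft_force: [0.1, -0.2, -0.4]
gripper_width: 0.0458
t 11.90 pos [0.5781 0.2799 0.0462] jaw -0.0 w 0.0461 f [ 0.3 -0.5 -0.2]
delta cm [ 3.67 -0.07 -0.31]
turn 0 [-0.    -0.001 -0.001]
turn 180 [ 3.141e+00 -2.000e-03  1.000e-03]
```

View pics/f6.png

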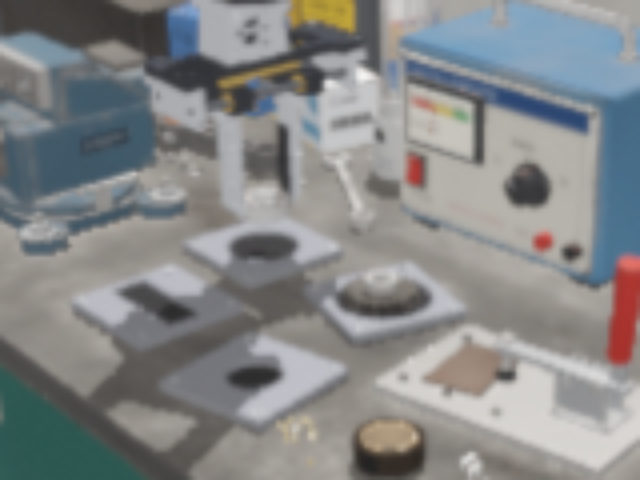

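The bearing hangs above the medium recess at crop (263,195). I'll lower it most of the way, then read the pose again.

```bash
python3 -m creep '{"turn":[[0,0,0],[0,0,0],[0,0,0],[0,0,0],[0,0,0],[0,0,0]],"delta_pos":[[1,0,-0.3],[2,0,-0.3],[2.8,0,-0.3],[3.3,0,-0.3],[3.3,0,-0.3],[3.3,0,-0.3]],"claw":[-0.2,-0.2,-0.2,-0.2,-0.2,-0.2]}';python3 -c "
from h import *
go(.5774,.283,.0095,0)"
```

```text
time: 12.4
ee_pos: [0.5774, 0.283, 0.0112]
tcp_rot: [-67.6, 90.0, -157.6]
ft_force: [0.7, 1.0, 0.0]
gripper_width: 0.0458
t 12.40 pos [0.5774 0.283  0.0112] jaw -0.0 w 0.0458 f [0.7 1.  0. ]
delta cm [0.17 0.   0.  ]
turn 0 [-0.     0.     0.001]
turn 180 [ 3.142e+00  1.000e-03 -0.000e+00]
```

```bash
python3 -m creep '{"turn":[[0,0,0],[0,0,0],[0,0,0],[0,0,0],[0,0,0],[0,0,0],[0,0,0],[0,0,0],[0,0,0],[0,0,0],[0,0,0],[0,0,0]],"delta_pos":[[0.2,0,0],[0.2,0,0],[0.2,0,0],[0.2,0,0],[0.2,0,0],[0.2,0,0],[-1,0,0],[-4,0,0],[-8,0,0],[-12,0,0],[-16,0,0],[-19,0,0]],"claw":[-0.2,-0.2,0.2,0.2,0.2,0.2,0.2,0.2,0.2,0.2,0.2,0.2]}';python3 -c "
from h import *
cv2.imwrite('pics/f7.png',cv2.resize(capture('scene')[100:220,160:320,::-1],None,fx=4,fy=4))
go(.3757,-.272,.15,0)"
```

```text
time: 13.4
ee_pos: [0.5777, 0.2832, 0.2065]
tcp_rot: [112.7, 89.8, 22.7]
ft_force: [0.3, -0.4, 0.7]
gripper_width: 0.0567
t 13.45 pos [0.5792 0.2838 0.2123] jaw 0.0 w 0.0561 f [1.  1.  5.7]
delta cm [  5.76 -20.41  55.61]
turn 0 [ 0.    -0.005 -0.011]
turn 180 [-3.142  0.017 -0.007]
```

View pics/f7.png

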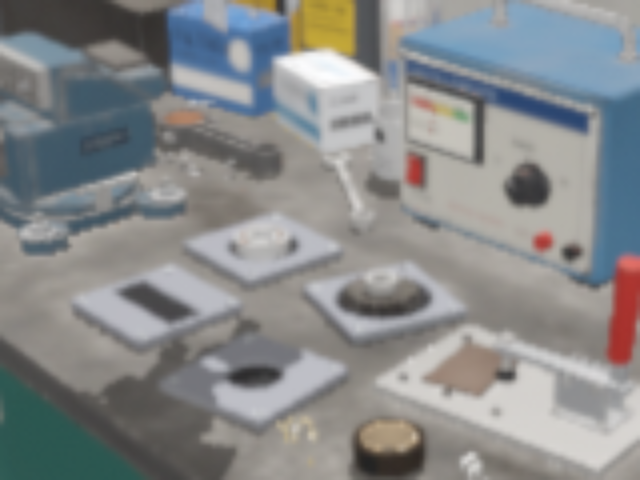

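The bearing is seated in the medium recess at crop (263,242). Next is the grey bolt.

```bash
python3 -m creep '{"turn":[[0,0,0],[0,0,0],[0,0,0],[0,0,0],[0,0,0],[0,0,0],[0,0,0],[0,0,0],[0,0,0],[0,0,0],[0,0,0],[0,0,0]],"delta_pos":[[0,-1,2],[0,-3,5],[0,-5,8],[0,-7,12],[0,-9,16],[0,-10.5,20],[0,-12,24],[0,-13.5,28],[0,-15,32],[0,-16.5,36],[0,-18,40],[0,-19,43]],"claw":[0,-0.1,-0.1,-0.1,-0.1,-0.1,-0.1,-0.1,-0.1,-0.1,-0.1,-0.1]}'; python3 -m creep '{"turn":[[0,0,0],[0,0,0],[0,0,0],[0,0,0],[0,0,0],[0,0,0],[0,0,0],[0,0,0]],"delta_pos":[[0,-0.4,3],[0,-0.8,6],[2,-1.2,9],[5,-1.3,11],[8,-1.4,12],[10,-1.4,12],[10.5,-1.4,12],[10.5,-1.4,12]],"claw":[-0.1,-0.1,-0.1,-0.1,-0.1,-0.1,-0.1,-0.1]}';python3 -c "
from h import *
cv2.imwrite('pics/f8.png',cv2.resize(capture('scene')[190:310,230:390,::-1],None,fx=4,fy=4))
go(.3757,-.272,.049,0)"
```

```text
time: 14.45
ee_pos: [0.387, -0.1462, 0.2023]
tcp_rot: [63.7, 89.9, -26.3]
ft_force: [0.8, -0.2, -0.3]
gripper_width: 0.0423
time: 15.12
ee_pos: [0.3738, -0.2643, 0.0961]
tcp_rot: [-130.2, 89.9, 139.8]
ft_force: [-1.0, -0.4, 0.5]
gripper_width: 0.0425
t 15.17 pos [ 0.3745 -0.2646  0.0973] jaw 0.0 w 0.0423 f [-0.5  0.4  0.3]
delta cm [4.83 0.12 0.74]
turn 0 [ 0.  0. -0.]
turn 180 [-3.141  0.     0.   ]
```

View pics/f8.png

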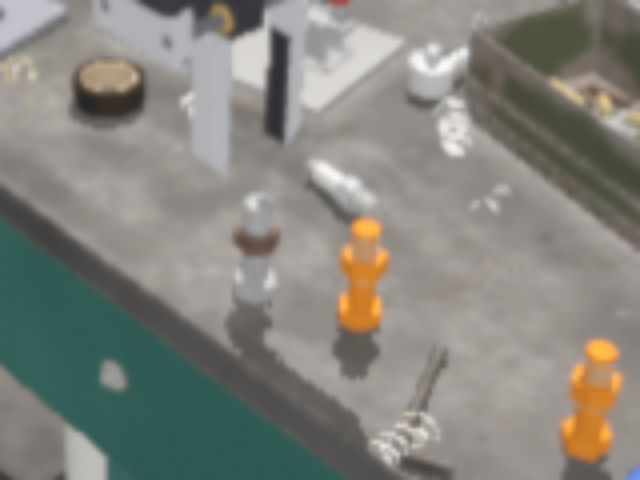

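The grey bolt is at crop (258,245). The jaws are above it, and the orange neighbour is clear. Shifting over and descending.

```bash
python3 -m creep '{"turn":[[0,0,0],[0,0,0],[0,0,0],[0,0,0],[0,0,0],[0,0,0],[0,0,0]],"delta_pos":[[0,0.1,0.5],[0.5,0.1,0.75],[2,0.1,0.75],[3.5,0.1,0.75],[4.5,0.1,0.75],[4.7,0.1,0.75],[4.7,0.1,0.75]],"claw":[-0.1,-0.1,-0.1,-0.1,-0.1,-0.1,-0.1]}';python3 -c "
from h import *
cv2.imwrite('pics/f9.png',cv2.resize(capture('scene')[200:290,250:370,::-1],None,fx=6,fy=6))
go(.3757,-.272,.049,0)"
```

```text
time: 15.75
ee_pos: [0.3753, -0.2722, 0.0494]
tcp_rot: [-126.2, 90.0, 143.8]
ft_force: [-0.5, -0.4, -0.3]
gripper_width: 0.0419
t 15.80 pos [ 0.3755 -0.2724  0.0499] jaw 0.0 w 0.0423 f [-0.4 -0.7 -0.4]
delta cm [ 0.09  0.02 -0.04]
turn 0 [ 0.  0. -0.]
turn 180 [-3.141e+00  1.000e-03  0.000e+00]
```

View pics/f9.png

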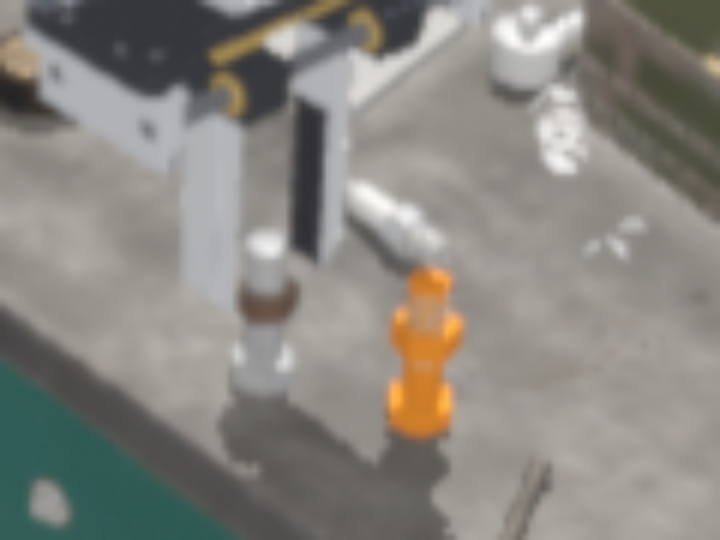

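The midpoint of the fingertips (crop ~(265,280)) falls on the thread just above the nut, so I'm closing.

```bash
python3 -m creep '{"turn":[[0,0,0],[0,0,0],[0,0,0],[0,0,0],[0,0,0],[0,0,0],[0,0,0],[0,0,0]],"delta_pos":[[0.1,0,0],[0.1,0,0],[0.1,0,0],[0.1,0,0],[0.1,0,0],[0.1,0,0],[0.1,0,0],[0.1,0,0]],"claw":[-0.4,-0.6,-0.8,-0.9,-0.9,-0.9,-0.9,-0.9]}' 30;python3 -c "
from h import *
cv2.imwrite('pics/g1.png',cv2.resize(capture('scene')[200:290,250:370,::-1],None,fx=6,fy=6))
go(.4372,.097,.215,0)"
```

```text
time: 16.47
ee_pos: [0.3753, -0.2723, 0.0486]
tcp_rot: [47.7, 90.0, -42.3]
ft_force: [0.3, 0.2, 2.7]
gripper_width: 0.0146
t 16.52 pos [ 0.3753 -0.2723  0.0486] jaw 0.0 w 0.0147 f [-0.9 -0.3  1.7]
delta cm [-16.65   6.19 -36.92]
turn 0 [ 0.  0. -0.]
turn 180 [-3.142  0.     0.   ]
```

View pics/g1.png

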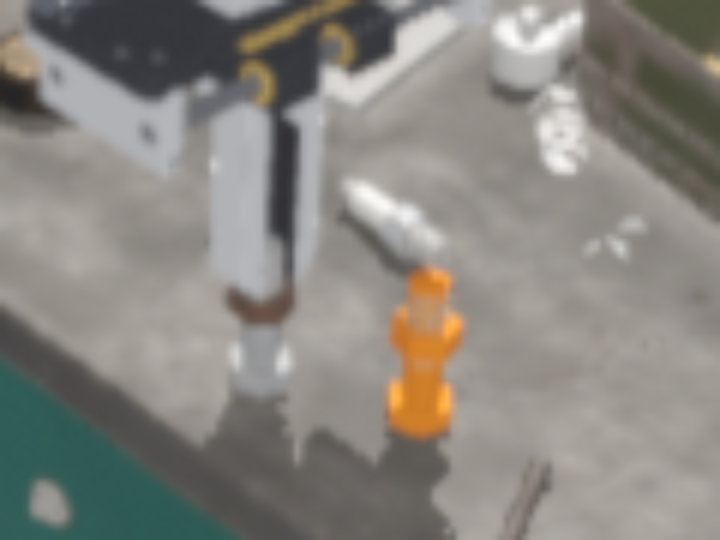

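The bolt's thread is gripped at a width of 14.6 mm, and it stands upright at crop (262,330). Lifting and carrying gently.

```bash
python3 -m creep '{"turn":[[0,0,0],[0,0,0],[0,0,0],[0,0,0],[0,0,0],[0,0,0],[0,0,0],[0,0,0],[0,0,0],[0,0,0],[0,0,0],[0,0,0]],"delta_pos":[[-1,0,0],[-2.5,0,0],[-4.5,0,0],[-7,0,0],[-9.5,0,0],[-12,0,-0.5],[-14.5,0,-1.5],[-16,0,-3],[-17,0.5,-5],[-17,1,-7],[-17,1.5,-9],[-17,2,-11]],"claw":[-0.9,-0.9,-0.9,-0.9,-0.9,-0.9,-0.9,-0.9,-0.9,-0.9,-0.9,-0.9]}'; python3 -c "
from h import *
cv2.imwrite('pics/g2.png',cv2.resize(capture('scene')[80:290,160:370,::-1],None,fx=2.8,fy=2.8))
go(.4372,.097,.215,0)"
```

```text
time: 17.52
ee_pos: [0.3951, -0.1612, 0.2192]
tcp_rot: [68.7, 90.0, -21.3]
ft_force: [-0.1, 0.3, -1.1]
gripper_width: 0.0142
t 17.57 pos [ 0.3956 -0.1588  0.2191] jaw 0.0 w 0.0147 f [ 0.2 -0.6 -1.6]
delta cm [  0.43   4.18 -25.58]
turn 0 [ 0.001 -0.001 -0.   ]
turn 180 [-3.141e+00  1.000e-03 -1.000e-03]
```

View pics/g2.png

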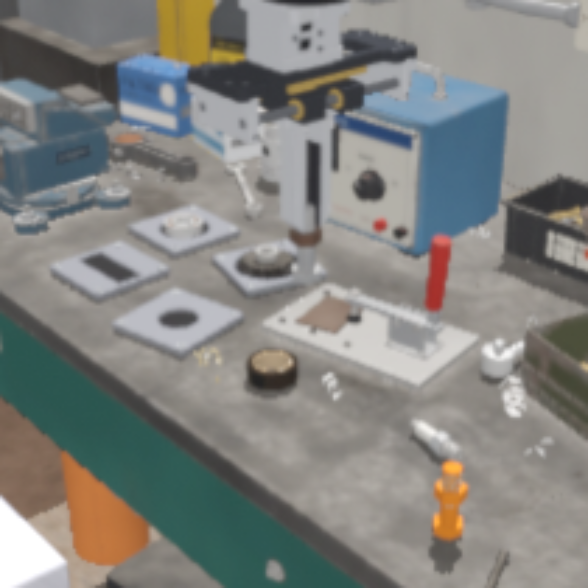

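The bolt hangs straight at (305,250). Carrying it on to the small nest.

```bash
python3 -m creep '{"turn":[[0,0,0],[0,0,0],[0,0,0],[0,0,0],[0,0,0],[0,0,0],[0,0,0],[0,0,0],[0,0,0],[0,0,0],[0,0,0],[0,0,0]],"delta_pos":[[0,0.4,-2],[0,0.8,-4.5],[0,1.3,-7.5],[0,1.8,-10.5],[0,2.3,-13.5],[0,2.8,-16.5],[0,3.3,-19.5],[0,3.8,-22],[0,4.1,-24],[0,4.2,-25.2],[0,4.2,-25.6],[0,4.2,-25.6]],"claw":[-0.9,-0.9,-0.9,-0.9,-0.9,-0.9,-0.9,-0.9,-0.9,-0.9,-0.9,-0.9]}'; python3 -m creep '{"turn":[[0,0,0],[0,0,0],[0,0,0],[0,0,0],[0,0,0],[0,0,0],[0,0,0],[0,0,0],[0,0,0]],"delta_pos":[[1,0,0],[3,0,0],[5.5,0,0],[8,0,0],[10.5,0,0],[12.5,0,0],[14,0,0],[14,0,0],[14,0,0]],"claw":[-0.9,-0.9,-0.9,-0.9,-0.9,-0.9,-0.9,-0.9,-0.9]}'; python3 -c "
from h import *
cv2.imwrite('pics/g3.png',cv2.resize(capture('scene')[120:240,160:320,::-1],None,fx=4,fy=4))
go(.4372,.097,.053,0)"
```

```text
time: 18.57
ee_pos: [0.437, 0.0943, 0.2187]
tcp_rot: [-76.0, 90.0, -166.0]
ft_force: [-0.7, -0.8, -1.0]
gripper_width: 0.0146
time: 19.32
ee_pos: [0.4368, 0.093, 0.0781]
tcp_rot: [-80.0, 89.9, -170.1]
ft_force: [0.9, -0.2, -1.2]
gripper_width: 0.0147
t 19.37 pos [0.4374 0.0933 0.0789] jaw -0.0 w 0.0142 f [ 1.1  0.  -2.6]
delta cm [ 2.59 -0.02 -0.37]
turn 0 [-0.001  0.    -0.   ]
turn 180 [ 3.141 -0.    -0.   ]
```

View pics/g3.png

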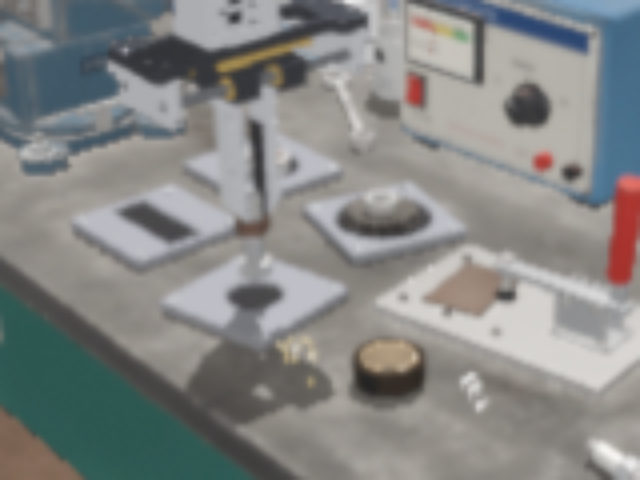

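The bolt is above the small recess at crop (255,295). Lowering.

```bash
python3 -m creep '{"turn":[[0,0,0],[0,0,0],[0,0,0],[0,0,0],[0,0,0],[0,0,0],[0,0,0]],"delta_pos":[[0,0,-0.35],[0.8,0,-0.35],[1.6,0,-0.35],[2.1,0,-0.35],[2.3,0,-0.35],[2.3,0,-0.35],[2.3,0,-0.35]],"claw":[-0.9,-0.9,-0.9,-0.9,-0.9,-0.9,-0.9]}'; python3 -c "
from h import *
cv2.imwrite('pics/g4.png',cv2.resize(capture('scene')[140:215,180:280,::-1],None,fx=7,fy=7))
go(.4372,.097,.053,0)"
```

```text
time: 19.95
ee_pos: [0.4372, 0.0973, 0.0554]
tcp_rot: [-74.9, 90.0, -164.9]
ft_force: [0.2, -0.4, -1.5]
gripper_width: 0.0142
t 20.00 pos [0.4373 0.0973 0.0555] jaw 0.0 w 0.0144 f [-0.7  0.3 -1.6]
delta cm [ 0.25 -0.01  0.03]
turn 0 [ 0. -0. -0.]
turn 180 [-3.142  0.    -0.   ]
```

View pics/g4.png

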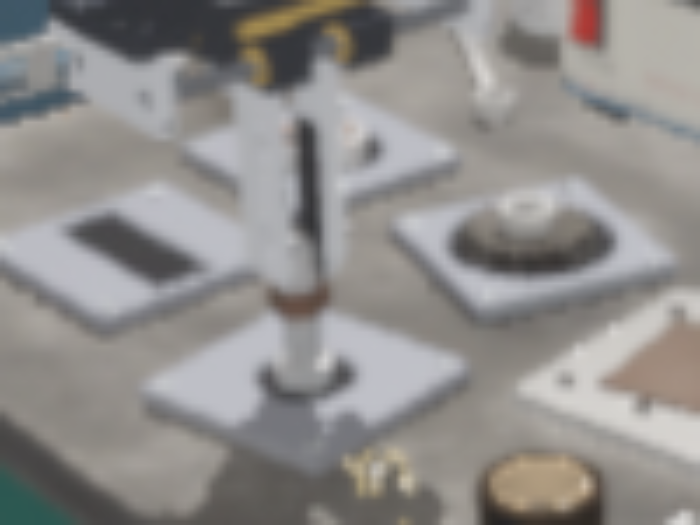

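The head is entering the recess, centred at crop (305,375). Making the final lowering and reading the force before releasing.

```bash
python3 -m creep '{"turn":[[0,0,0],[0,0,0],[0,0,0],[0,0,0],[0,0,0]],"delta_pos":[[0.1,0,0],[0.2,0,0],[0.3,0,0],[0.3,0,0],[0.3,0,0]],"claw":[-0.9,-0.9,-0.9,-0.9,-0.9]}'; python3 -c "
from h import *
go(.4372,.097,.053,0)"
```

```text
time: 20.42
ee_pos: [0.4374, 0.0973, 0.0526]
tcp_rot: [97.1, 90.0, 7.1]
ft_force: [0.1, 0.4, 2.1]
gripper_width: 0.0142
t 20.42 pos [0.4374 0.0973 0.0526] jaw 0.0 w 0.0142 f [0.1 0.4 2.1]
delta cm [-0.04 -0.02  0.03]
turn 0 [ 0. -0. -0.]
turn 180 [-3.142e+00  1.000e-03 -0.000e+00]
```

Fz has gone from −1.6 N to +2.1 N, so the bolt is on the recess floor. Opening and rising.

```bash
python3 -m creep '{"turn":[[0,0,0],[0,0,0],[0,0,0],[0,0,0],[0,0,0],[0,0,0],[0,0,0],[0,0,0],[0,0,0],[0,0,0],[0,0,0],[0,0,0]],"delta_pos":[[0,0,0],[0,0,0],[0,0,0],[0,0,0],[0,0,0],[0,0,0],[-0.5,0,0],[-2,0,0],[-5,0,0],[-8,0,0],[-11,0,0],[-14.5,0,0]],"claw":[-0.6,-0.5,-0.4,-0.2,-0.1,-0.1,-0.1,-0.1,-0.1,-0.1,-0.1,-0.1]}'; python3 -c "
from h import *
cv2.imwrite('pics/g5.png',cv2.resize(capture('scene')[130:250,180:340,::-1],None,fx=4.5,fy=4.5))
go(.483,-.2425,.06,-7)"
```

```text
time: 21.42
ee_pos: [0.4366, 0.0972, 0.1987]
tcp_rot: [-84.1, 89.9, -174.1]
ft_force: [-0.4, -0.0, -0.4]
gripper_width: 0.0424
t 21.47 pos [0.439  0.0976 0.2057] jaw 0.0 w 0.0426 f [ 1.  -0.5  7.4]
delta cm [14.57  4.27 34.03]
turn 0 [ 0.122 -0.002 -0.008]
turn 180 [-3.019e+00  1.300e-02 -2.000e-03]
```

View pics/g5.png

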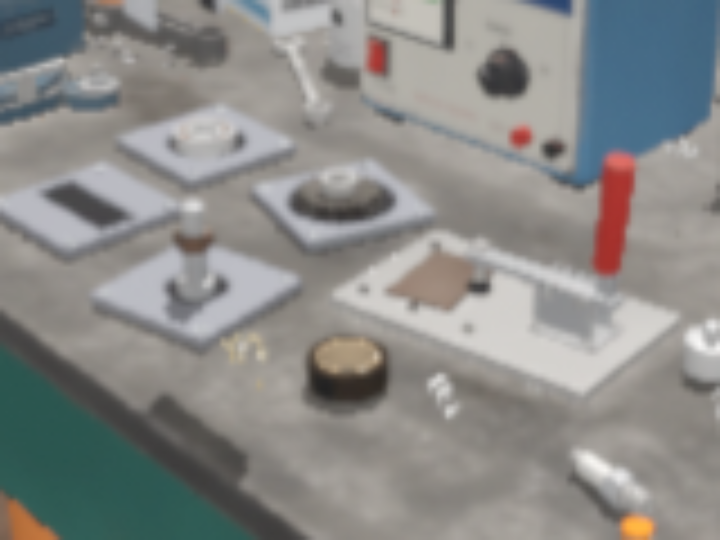

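The bolt stands in the small recess at crop (195,250). Last is the plug.

```bash
python3 -m creep '{"turn":[[0,0,0],[0,0,0],[0.03,0,0],[0.06,0,0],[0.09,0,0],[0.12,0,0],[0.12,0,0],[0.12,0,0],[0.12,0,0],[0.12,0,0],[0.12,0,0],[0.12,0,0]],"delta_pos":[[0,0.2,2.5],[0,0.5,6],[0,1,10],[0,1.5,14],[0,2,18],[0,2.5,22],[0,3,26],[0,3.5,30],[0,4,33],[0,4.3,34],[0,4.3,34],[0,4.3,34]],"claw":[-0.1,-0.1,-0.1,-0.1,-0.1,-0.1,-0.1,-0.1,-0.1,-0.1,-0.1,-0.1]}'; python3 -m creep '{"turn":[[0,0,0],[0,0,0],[0,0,0],[0,0,0],[0,0,0],[0,0,0],[0,0,0]],"delta_pos":[[2,0,0],[5,0,0],[8,0,0],[11,0,0],[13.5,0,0],[14.5,0,0],[14.5,0,0]],"claw":[-0.1,-0.1,-0.1,-0.1,-0.1,-0.1,-0.1]}'; python3 -c "
from h import *
cv2.imwrite('pics/g6.png',cv2.resize(capture('scene')[170:290,250:410,::-1],None,fx=4.5,fy=4.5))
go(.483,-.2425,.007,-7)"
```

```text
time: 22.47
ee_pos: [0.4801, -0.2421, 0.1972]
tcp_rot: [-128.6, 90.0, 134.5]
ft_force: [-0.2, 0.0, 0.0]
gripper_width: 0.0426
time: 23.05
ee_pos: [0.4795, -0.2409, 0.051]
tcp_rot: [-115.8, 89.8, 147.4]
ft_force: [-0.6, 0.5, 1.6]
gripper_width: 0.0426
t 23.10 pos [ 0.4803 -0.2416  0.0528] jaw -6.8 w 0.0424 f [ 0.8 -0.5  0.8]
delta cm [4.58 0.28 0.06]
turn 0 [ 0.003 -0.     0.001]
turn 180 [-3.138e+00 -1.000e-03 -1.000e-03]
```

View pics/g6.png

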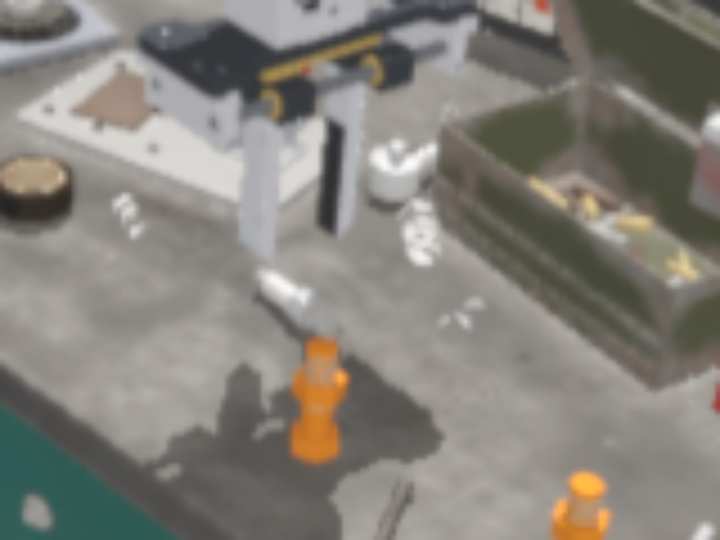

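The jaws are above the plug at crop (300,300). Descending and gripping.

```bash
python3 -m creep '{"turn":[[0,0,0],[0,0,0],[0,0,0],[0,0,0],[0,0,0],[0,0,0],[0,0,0],[0,0,0],[0,0,0],[0,0,0],[0,0,0],[0,0,0]],"delta_pos":[[0.5,0.25,0],[2,0.25,0],[3.5,0.25,0],[4.4,0.25,0],[4.5,0.25,0],[4.5,0.25,0],[4.5,0.25,0],[4.5,0.25,0],[4.5,0.25,0],[4.5,0.25,0],[4.5,0.25,0],[4.5,0.25,0]],"claw":[-0.1,-0.1,-0.1,-0.1,-0.1,-0.1,-0.4,-0.6,-0.8,-0.9,-0.9,-0.9]}' 25; python3 -c "
from h import *
cv2.imwrite('pics/g7.png',cv2.resize(capture('scene')[200:290,270:390,::-1],None,fx=6,fy=6))
go(.4473,.2486,.2,2.4)"
```

```text
time: 24.1
ee_pos: [0.4829, -0.2431, 0.0078]
tcp_rot: [66.3, 90.0, -30.6]
ft_force: [-0.1, 0.0, 3.9]
gripper_width: 0.0136
t 24.15 pos [ 0.4829 -0.2431  0.0078] jaw -6.9 w 0.0139 f [-0.9  1.1  3.4]
delta cm [-19.24  -9.41 -48.39]
turn 0 [-0.162  0.    -0.   ]
turn 180 [ 2.98e+00 -1.00e-03 -0.00e+00]
```

View pics/g7.png

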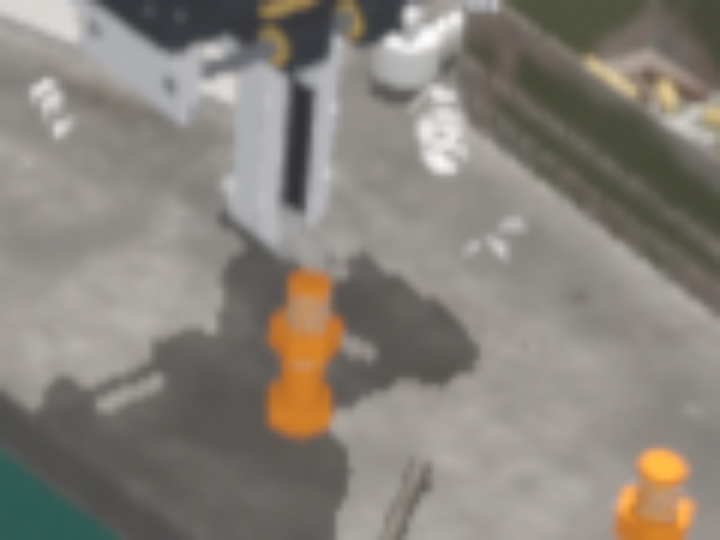

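The plug is gripped at 13.6 mm. Lifting and carrying it.

```bash
python3 -m creep '{"turn":[[0,0,0],[0,0,0],[0,0,0],[0,0,0],[0,0,0],[0,0,0],[0,0,0],[0,0,0],[0,0,0],[0,0,0],[0,0,0],[0,0,0]],"delta_pos":[[-1,0,0],[-3,0,0],[-6,0,0],[-9,0,0],[-12,0,0],[-15,-0.2,-1],[-18,-0.6,-3],[-19,-1.2,-6],[-19,-1.8,-9],[-19,-2.4,-12],[-19,-3,-15],[-19,-3.4,-17]],"claw":[-0.9,-0.9,-0.9,-0.9,-0.9,-0.9,-0.9,-0.9,-0.9,-0.9,-0.9,-0.9]}'; python3 -c "
from h import *
cv2.imwrite('pics/g8.png',cv2.resize(capture('scene')[80:290,160:370,::-1],None,fx=2.8,fy=2.8))
go(.4473,.2486,.2,2.4)"
```

```text
time: 25.15
ee_pos: [0.4687, -0.068, 0.1982]
tcp_rot: [113.9, 90.0, 17.1]
ft_force: [0.1, 0.4, 0.2]
gripper_width: 0.0136
t 25.20 pos [ 0.4686 -0.066   0.1982] jaw -6.8 w 0.0136 f [0.6 1.8 0.1]
delta cm [ -0.16  -5.82 -30.99]
turn 0 [-0.16  -0.001 -0.   ]
turn 180 [ 2.982e+00 -1.000e-03  1.000e-03]
```

View pics/g8.png

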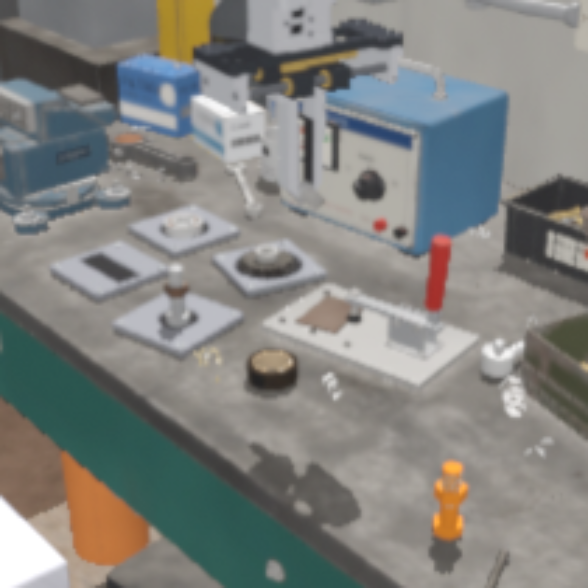

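The plug has left the bench and is in the gripper at (295,195). The other three parts are still in their nests. Moving to the slot.

```bash
python3 -m creep '{"turn":[[0,0,0],[-0.02,0,0],[-0.04,0,0],[-0.06,0,0],[-0.08,0,0],[-0.1,0,0],[-0.12,0,0],[-0.14,0,0],[-0.16,0,0],[-0.16,0,0],[-0.16,0,0],[-0.16,0,0]],"delta_pos":[[0,-0.5,-3],[0,-1.2,-6.5],[0,-1.9,-10],[0,-2.6,-13.5],[0,-3.2,-17],[0,-3.9,-20.5],[0,-4.6,-24],[0,-5.2,-27],[0,-5.6,-29.5],[0,-5.8,-31],[0,-5.8,-31.1],[0,-5.8,-31.1]],"claw":[-0.9,-0.9,-0.9,-0.9,-0.9,-0.9,-0.9,-0.9,-0.9,-0.9,-0.9,-0.9]}';  python3 -m creep '{"turn":[[0,0,0],[0,0,0],[0,0,0],[0,0,0],[0,0,0],[0,0,0],[0,0,0],[0,0,0]],"delta_pos":[[2,0,0],[5,0,0],[8,0,0],[11,0,0],[14,0,0],[15.5,0,0],[15.5,0,0],[15.5,0,0]],"claw":[-0.9,-0.9,-0.9,-0.9,-0.9,-0.9,-0.9,-0.9]}'; python3 -c "
from h import *
cv2.imwrite('pics/g9.png',cv2.resize(capture('scene')[110:215,150:290,::-1],None,fx=5,fy=5))
go(.4473,.2486,.012,2.4)"
```

```text
time: 26.2
ee_pos: [0.4487, 0.2458, 0.1976]
tcp_rot: [-34.1, 90.0, -121.7]
ft_force: [-0.1, 0.1, -0.3]
gripper_width: 0.0137
time: 26.87
ee_pos: [0.4492, 0.2447, 0.0428]
tcp_rot: [-60.3, 90.0, -148.1]
ft_force: [-0.1, 0.6, -1.2]
gripper_width: 0.0139
t 26.92 pos [0.4497 0.2451 0.0437] jaw 2.2 w 0.0138 f [-0.1 -0.4 -0.4]
delta cm [ 3.17 -0.23 -0.36]
turn 0 [-0.003 -0.    -0.001]
turn 180 [ 3.139e+00 -2.000e-03  1.000e-03]
```

View pics/g9.png

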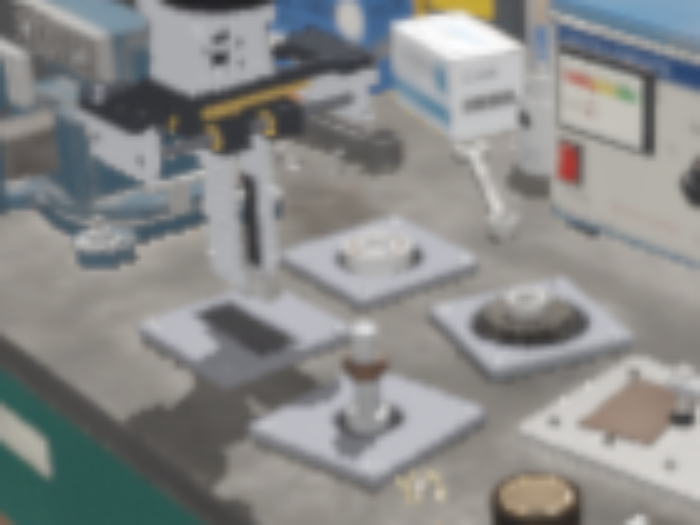

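The plug is over the slot at crop (245,325). Lowering.

```bash
python3 -m creep '{"turn":[[0,0,0],[0,0,0],[0,0,0],[0,0,0],[0,0,0],[0,0,0],[0,0,0]],"delta_pos":[[0,-0.2,-0.35],[1,-0.2,-0.35],[2,-0.2,-0.35],[2.7,-0.2,-0.35],[3,-0.2,-0.35],[3,-0.2,-0.35],[3,-0.2,-0.35]],"claw":[-0.9,-0.9,-0.9,-0.9,-0.9,-0.9,-0.9]}'; python3 -c "
from h import *
cv2.imwrite('pics/ga.png',cv2.resize(capture('scene')[140:200,160:240,::-1],None,fx=8,fy=8))
go(.4473,.2486,.012,2.4)"
```

```text
time: 27.5
ee_pos: [0.4467, 0.2489, 0.0121]
tcp_rot: [-64.4, 90.0, -152.1]
ft_force: [-0.2, 0.0, -0.2]
gripper_width: 0.0136
t 27.55 pos [0.4468 0.2489 0.0121] jaw 2.3 w 0.0138 f [ 0.4 -0.2 -0.1]
delta cm [0.01 0.05 0.04]
turn 0 [-0.002  0.     0.   ]
turn 180 [ 3.14e+00  1.00e-03 -0.00e+00]
```

View pics/ga.png

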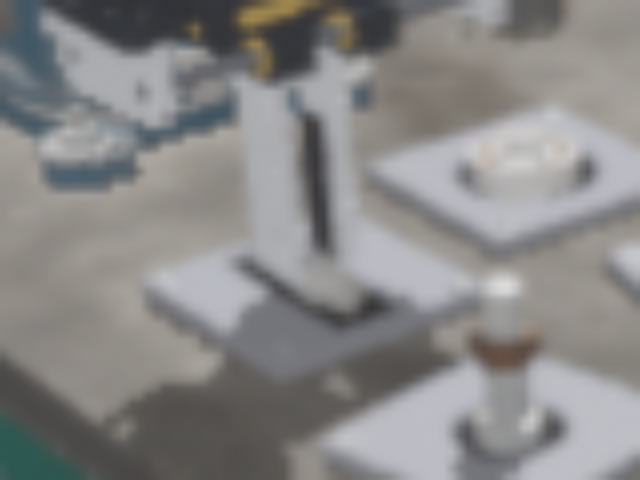

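The plug is in the slot, at crop (330,290). A touch lower, then release and rise.

```bash
python3 -m creep '{"turn":[[0,0,0],[0,0,0],[0,0,0],[0,0,0],[0,0,0],[0,0,0],[0,0,0],[0,0,0],[0,0,0],[0,0,0],[0,0,0],[0,0,0]],"delta_pos":[[0.05,0,0],[0.05,0,0],[0.05,0,0],[0.05,0,0],[0.05,0,0],[0.05,0,0],[-0.5,0,0],[-3,0,0],[-7,0,0],[-11,0,0],[-15,0,0],[-18,0,0]],"claw":[-0.9,-0.6,-0.4,-0.4,-0.4,-0.4,-0.4,-0.4,-0.4,-0.4,-0.4,-0.4]}'; python3 -m creep '{"turn":[[0,0,0],[0,0,0],[0,0,0],[0,0,0],[0,0,0],[0,0,0]],"delta_pos":[[0,0,0],[0,0,0],[-1,0,0],[-3,0,0],[-4,0,0],[-4,0,0]],"claw":[-0.4,-0.4,-0.4,-0.4,-0.4,-0.4]}'; python3 -c "
from h import *
cv2.imwrite('pics/gb.png',cv2.resize(capture('scene')[130:310,160:400,::-1],None,fx=3.3,fy=3.3))
cv2.imwrite('pics/gc.png',cv2.resize(capture('top')[140:270,140:430,::-1],None,fx=2.7,fy=2.7))
go(.4473,.2486,.012,2.4)"
```

```text
time: 28.55
ee_pos: [0.447, 0.2491, 0.1964]
tcp_rot: [112.8, 89.8, 25.1]
ft_force: [0.8, 0.5, 0.0]
gripper_width: 0.028
time: 29.05
ee_pos: [0.4474, 0.2492, 0.234]
tcp_rot: [112.3, 89.9, 24.6]
ft_force: [0.0, 0.8, -0.9]
gripper_width: 0.028
t 29.15 pos [0.4467 0.2489 0.2317] jaw 2.3 w 0.0284 f [-0.6 -0.1 -0.5]
delta cm [2.197e+01 8.000e-02 2.000e-02]
turn 0 [-0.002  0.     0.001]
turn 180 [ 3.14e+00  1.00e-03 -0.00e+00]
```

View pics/gb.png

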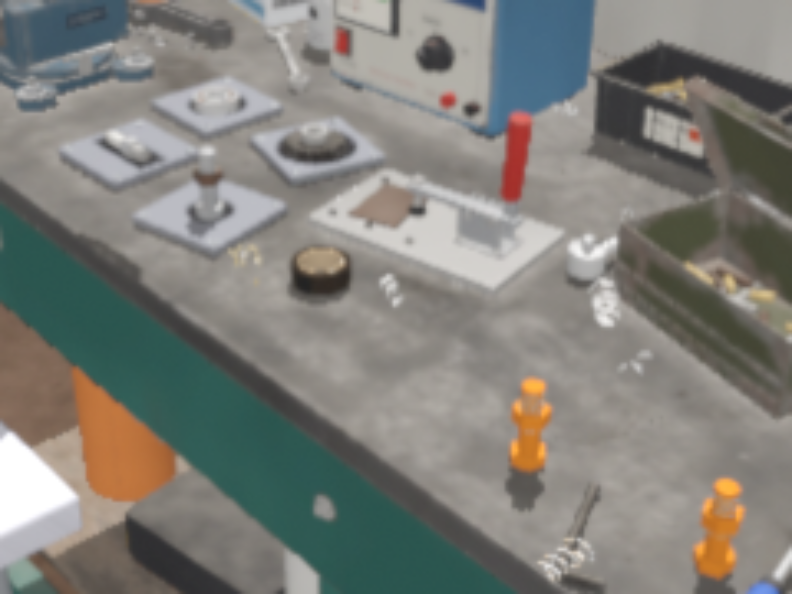

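View pics/gc.png

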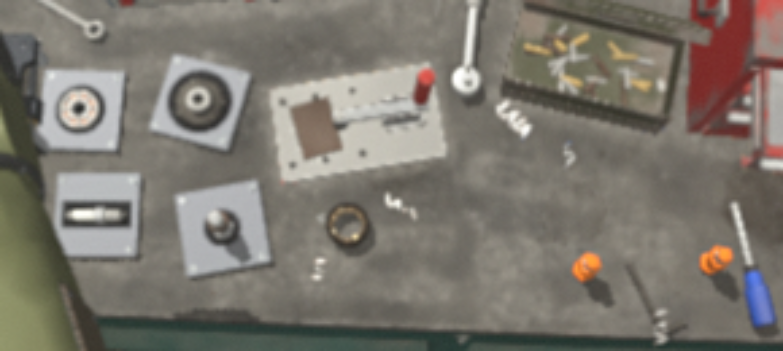

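All four parts sit centred in their recesses in both views: top crop (79,107) bearing, (198,98) gear, (95,214) plug and (222,225) bolt. The tape, hex key and orange bolts have not moved, and the gripper is clear. Handing in.

```bash
python3 -c "
from bench import *
print(finish_job())"
```

```text
the job is handed in; nothing more can be done
None
```

I put the gear, the bearing, the grey bolt with the brown nut and the spark plug into their nest plates, in that order, and handed the job in at about 29 s of the 109 s allowed.

**Last checks:** after the final release, the scene and top pictures show all four parts in the middle of their recesses and the same way up as before. The bolt is standing. The tape, hex key and orange look-alike bolts appear where they were, and the gripper is open and clear at about 0.23 m.

**Forces:** the force readings I saw stayed under 8 N.

**Disagreements and limits:**
- The two cameras differed by about 5° on the plug's angle. I used a value between them, and the grasp closed cleanly at 13.6 mm.
- I confirmed that the gear, bearing and plug sit right down only from the commanded heights and the pictures. Only the bolt showed contact in the force reading.
- No check failed, and the job gave no verdict when handed in.

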